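# Run the flask carriage to its end stop

### The arm

A 6-joint arm with a two-finger parallel gripper is mounted at the origin on the work surface. World frame = base frame: x ahead of the robot, y to its left, z up, the work surface at z = 0. Lengths are in m, angles in rad, forces in N, time in s.
With the tool pointing down it reaches from about 0.375 to 0.975 m from the base axis. Payload 3.8 kg.
Tool frame: the origin (TCP) lies midway between the tips of the shut fingers; the grasp point (between the pads) lies 19 mm behind it; z points along the fingers, y is the direction in which the jaws open and shut (so a half turn about z gives the same grasp; the last joint's range is limited). The gripper opens to 85 mm and grips with 20 to 120 N. Pads are 22 mm wide; open, the fingers measure 114 mm over their backs; the gripper's body (76 mm by 85 mm) begins 54 mm behind the grasp point. The pads swing forward as they close: fully open they stand 13 mm farther back than shut.
Start: joints at [-1.159, 0.264, 1.604, -0, 1.274, -0.037], TCP at [0.293, -0.608, 0.231] pointing down, gripper open.
Joint ranges: [-2.63, 2.63], [-0.94, 2.18], [0.31, 2.57], [-1.31, 4.45], [0, 2.66], [-2.55, 2.55]. Speed limits (rad/s): [2.57, 2.57, 3.14, 3.14, 3.14, 3.14].

### API

Orientations are given as a rotation vector (axis times angle).
In Python, from workcell import bot gives the robot as it stands.
- The arm moves only by the tool drive_tool, never from a script. Its argument "deltas" is a list of rows, each an object with "hand": the opening, from 0 (shut) to 1 (fully open); "offset": the shift along the world's x, y, z in cm, a list of three; "angular": the turn, a rotation vector about the world's x, y, z in degrees, a list of three. A call has 1 to 8 rows; each row is the pose to reach, as a shift and turn from the pose commanded when the call began; what a row does not reach only later rows make up. A row lasts 1/8 s, in which the tool goes at most 62.5 mm and 10.7 degrees, less where a joint would pass 70% of its speed; a pose out of reach is approached as far as the arm can. A call with a gripper value outside its range is refused whole. The fingers move at their own pace and stop on an object; "force" is the grip in N (left out, the last holds). Time passes only in rows, so rows that repeat a pose let the fingers close. It gives the time, the measured TCP pose, the force and the opening at its end, in the units of the state.
- bot.read_state(): the state, without advancing time (a new reading comes with each control period).
- bot.read_camera(name): name is "scene" or "top" or "wrist"; returns a dict with "frame" (384x512x3 uint8, blue, green, red), "mtx" (3x3 intrinsics, pixels), "k1" (the pictures are not rectified: a ray, as slopes to the right and down, at radius r is drawn at 1 + k1 r^2 times it, then the intrinsics apply), "R" (3x3) and "t" (3): a world point X has camera coordinates R X + t. Camera axes: x right, y down, z forward; pixel columns grow to the right and rows downward; lengths in m; the calibration is good to about 2 mm. A picture is of the moment at which its call begins. There is no depth.
- bot.finish_job(): hands the job in, once; it reports no verdict.
The state is a dict: "time": time; "q": joint angles; "joint_vel": joint speeds; "joint_torque": joint torques, N m; "tool_pos": TCP position; "tcp_rot": TCP orientation; "wrist_force": force on the tool from outside, world axes, zero at the start; "torque": the same for the moment, N m; "width": opening from 0.0 (shut) to 1.0 (fully open).
Only numpy, scipy, OpenCV 4.12 (cv2) and the standard library are available. Lean on these libraries where they do the work, as an engineer would, in place of code of your own. Each camera call takes 0.05 s, during which the arm holds its last target. There are 200 camera calls.

### The job

Press the green lock button on the flask carriage fully down with the fingertips and, keeping it held down all the way, push the carriage along its rail until it rests against the red end stop. Then let the button spring up, so that the carriage is locked there, and move clear. Do not touch the flask on the carriage, and leave the bottle, beaker and jar where they stand.

Things in the scene. Friction and masses are not known exactly. Their poses are not given: they have to be found in the camera images.
- rail: straight aluminium rail fixed to the bench, base 100 mm wide and 420 mm long. Origin: middle of its underside, on the bench. Its y axis is the sliding direction, from the carriage towards the end stop; its z is up. Placed and turned differently each time.
- carriage (a joint): how far the blue carriage (86 mm wide, 155 mm long, deck top 46 mm above the bench) has slid along the rail's +y, in m; it starts at 0, locked, and meets the end stop at 0.13, 0.16 or 0.19. It cannot leave the rail. With the button down it slides with about 1.5 N of friction plus 8 N per m/s; with the button up a bar in a toothed rack holds it fast, with 2 mm of play either way.
- carriage_front (a point): middle of the carriage's front face, 40 mm above the bench: the face that meets the end stop. Axes as the rail's. It lies 127 mm ahead (rail +y) of the button's centre.
- lock_button (a joint): how far the lock button is pressed, in m: 0 is up (carriage locked), 0.008 fully down. About 3 N starts it moving, 6.5 N holds it fully down; the carriage is free from about 0.004 on. Let go, it springs up into the nearest of the rack's notches, 10 mm apart; one lies right where the carriage meets the end stop.
- button_top (a point): centre of the top of the green button, 66 mm above the bench when up, 58 mm when fully down. The button is 40 mm across the rail and 30 mm along it; around it lies a black housing whose top is 55 mm above the bench. Axes as the rail's.
- thumb_plate (a point): middle of the upper edge, on the side towards the button, of an upright aluminium plate on the carriage, 60 mm wide across the rail, 6 mm thick, top 86 mm above the bench. This face is 20 mm ahead (rail +y) of the button's centre: a fingertip that holds the button down can push the carriage forward against it. Axes as the rail's.
- flask: small amber round-bottom flask with a white stopper, fixed in a cork ring on the carriage, 93 mm ahead (rail +y) of the button's centre. Bulb 52 mm in diameter, stopper 24 mm in diameter, stopper top 146 mm above the bench. Origin: bottom of the flask, 56 mm above the bench. Not to be touched.
- stop_face (a point): centre of the end stop's face, 40 mm above the bench: a black rubber pad on a red block (84 mm wide, 30 mm along the rail, 63 mm high, black knob on top to 83 mm) clamped to the rail at one of three places; yellow clips mark the other two. The face looks along the rail's -y; carriage_front meets it when the carriage is home. Axes as the rail's.
- bottle: loose amber bottle with a white cap, 50 mm in diameter, 95 mm high, standing near the rail. Origin: centre of its underside. Leave alone.
- beaker: loose clear glass beaker, 60 mm in diameter, 75 mm high, standing near the rail. Origin: centre of its underside. Leave alone.
- jar: loose white jar with a red cap, 52 mm in diameter, 60 mm high, standing near the rail. Origin: centre of its underside. Leave alone.

How it is judged:
By the outcome, as a careful person would: the job done as asked, in the order asked, and still so for the second after the job is handed in, with the robot touching nothing.
It also fails if it takes over 43 s, if anything falls off the work surface, if the arm or the gripper's body presses on something with over 40 N, if the wrist force passes 120 N, or if a joint passes its speed limit or range.

## Working session

There is one attempt and no reset: what is moved stays moved. The work goes in short steps, Python scripts to look and compute and a tool call to move; the robot and the scene stay as the last step left them, time stands still between calls to the robot, and variables do not carry over. Pictures are saved under pics/ and viewed, about 8 in all and at most 12, crops included, and the job is handed in when it is done.

Besides the shell and the picture viewer there is one more tool, called after "Request:" as name(argument=value, ...), one argument or row to a line, values as JSON. drive_tool: Moves the arm, as the interface text tells. Its arguments: {"type":"object","properties":{"deltas":{"type":"array"},"force":{"type":"number"}},"required":["deltas"]}

```bash
mkdir -p pics; cat > h.py <<'E'
import numpy as np, cv2
from workcell import bot
def ray(c,uv):
    K,k1=np.array(c["mtx"]),float(np.ravel(c["k1"])[0])
    d=cv2.undistortPoints(np.array([[uv]],float),K,np.array([k1,0,0,0,0]))[0,0]
    R=np.array(c["R"]);t=np.array(c["t"]).ravel()
    return -R.T@t, R.T@np.array([d[0],d[1],1])
def atz(c,uv,z):
    o,d=ray(c,uv); return o+d*(z-o[2])/d[2]
def proj(c,P):
    K,k1=np.array(c["mtx"]),float(np.ravel(c["k1"])[0])
    return cv2.projectPoints(np.array(P,float).reshape(-1,1,3),cv2.Rodrigues(np.array(c["R"]))[0],np.array(c["t"],float).ravel(),K,np.array([k1,0,0,0,0]))[0][:,0]
E
python3 - <<'E'
from h import *
import pickle
cs={n:bot.read_camera(n) for n in("top","scene","wrist")}
pickle.dump(cs,open("c0.pkl","wb"))
for n in("top","scene"):
    cv2.imwrite(f"pics/{n}0.png",cv2.resize(cs[n]["frame"],(800,600),interpolation=cv2.INTER_CUBIC))
    print(n,cs[n]["k1"],-np.array(cs[n]["R"]).T@np.ravel(cs[n]["t"]))
print(bot.read_state())
E
```

```text
top -0.1862928705727771 [0.41232648 0.04912936 0.93352494]
scene -0.1215611715950424 [0.99039686 0.52491389 0.615951  ]
{'time': 0.15, 'q': array([-1.15894954e+00,  2.64611059e-01,  1.60510830e+00,  1.98717817e-05,
        1.27368732e+00, -3.69172900e-02]), 'joint_vel': array([-3.77387747e-04, -2.28484510e-03, -5.65496652e-03,  4.59836534e-05,
        1.00725604e-03,  5.67435118e-04]), 'joint_torque': array([-1.42217587e-06, -5.15904129e+01, -3.67960060e+01, -2.07697923e-05,
        8.00411508e-03,  9.37073736e-06]), 'tool_pos': array([ 0.29260927, -0.60762965,  0.23020124]), 'tcp_rot': array([-3.06109954e+00, -6.98610438e-01,  5.01450261e-04]), 'wrist_force': array([-1.29545813,  0.56341457,  0.36631249]), 'torque': array([-0.02134326,  0.00837078, -0.01266467]), 'width': 0.9967175055066778}
```

View pics/top0.png

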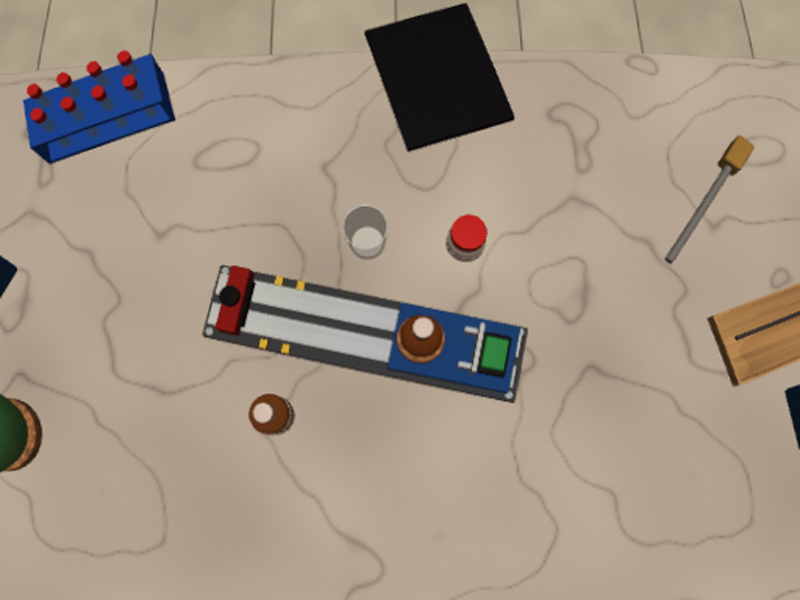

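View pics/scene0.png

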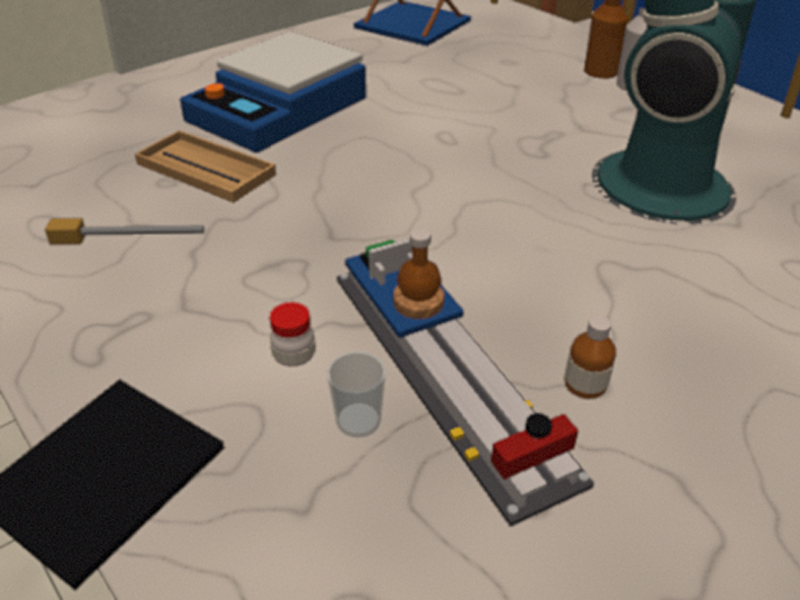

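The top view shows the carriage on the right with its button at about (495,354), the flask stopper at (423,327), and the red stop on the left at (233,300). The end stop looks to be at the farthest of the three places, since both yellow clip pairs lie nearer the carriage. The jar (468,235), beaker (366,232) and bottle (270,413) stand to the sides. I'll crop closer.

```bash
python3 - <<'E'
from h import *
import pickle
c=pickle.load(open("c0.pkl","rb"))["top"];f=c["frame"]
a=cv2.resize(f[165:265,125:345],(792,360),interpolation=cv2.INTER_CUBIC) #3.6x
cv2.imwrite("pics/crop1.png",a)
def p(u,v,z): return np.round(atz(c,(u*.64,v*.64),z),4)
for n,u,v,z in[("sl",221,266,.0),("sl2",204,335,0),("b1",526,328,0),("b2",514,402,0),("btn",495,354,.066),("stopper",423,327,.146),("jar",468,233,.06),("bottlecap",262,413,.095),("beaker",366,228,.075)]: print(n,p(u,v,z))
E
```

```text
sl [0.6503 0.2855 0.    ]
sl2 [0.5556 0.3058 0.    ]
b1 [ 0.5573 -0.1241  0.    ]
b2 [ 0.4599 -0.1033  0.    ]
btn [ 0.5157 -0.0718  0.066 ]
stopper [0.5382 0.0187 0.146 ]
jar [ 0.672  -0.0453  0.06  ]
bottlecap [0.4476 0.2077 0.095 ]
beaker [0.6764 0.0841 0.075 ]
```

View pics/crop1.png

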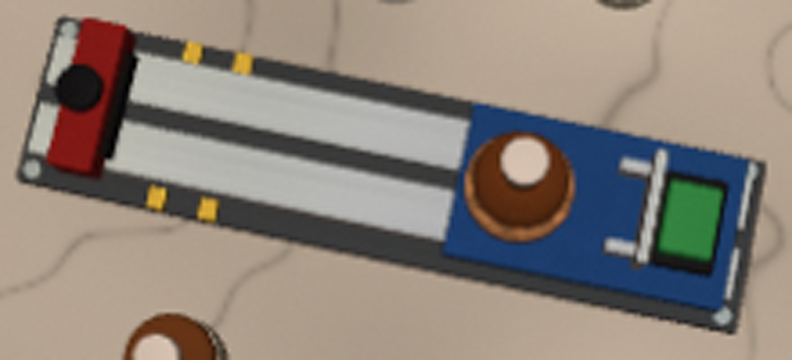

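The crop shows the button corners at (668,176), (724,184), (711,262) and (656,254). The deck front edge runs from (470,104) to (444,254), and the pad edge from (137,57) to (112,158). The thumb plate top is near (655,205).

```bash
python3 - <<'E'
from h import *
import pickle
c=pickle.load(open("c0.pkl","rb"))["top"]
def p(u,v,z): return atz(c,(125+(u+.5)/3.6-.5,165+(v+.5)/3.6-.5),z)
B=np.mean([p(*q,.066) for q in[(668,176),(724,184),(711,262),(656,254)]],0)
r=[p(*q,.0) for q in[(60,17),(17,181),(764,162),(737,333)]]
print("corners",np.round(r,4))
ctr=np.mean(r,0); d=(r[0]+r[1]-r[2]-r[3])/2; L=np.linalg.norm(d[:2]); y=d/L; x=np.array([y[1],-y[0],0])
print("ctr",ctr,"len",L,"w",np.linalg.norm(r[0]-r[1]),np.linalg.norm(r[2]-r[3]),"yang",np.degrees(np.arctan2(y[1],y[0])))
loc=lambda P:np.round([(P-ctr)@x,(P-ctr)@y],4)
for n,P in[("btn",B),("frontR",p(470,104,.046)),("frontL",p(444,254,.046)),("stopR",p(137,57,.055)),("stopL",p(112,158,.055)),("stopper",p(525,161,.146)),("plateT",p(661,152,.086)),("plateB",p(641,265,.086))]: print(n,np.round(P,4),loc(P))
print(y,x)
w=pickle.load(open("c0.pkl","rb"))["scene"]
print(proj(w,[B])*800/512)
E
```

```text
corners [[ 0.6522  0.2859  0.    ]
 [ 0.5546  0.3084  0.    ]
 [ 0.5578 -0.1246  0.    ]
 [ 0.4601 -0.1042  0.    ]]
ctr [5.56186411e-01 9.13878957e-02 2.77555756e-17] len 0.42219009249317724 w 0.10018061413317493 0.09983174037669744 yang 77.07934472203299
btn [ 0.5179 -0.0708  0.066 ] [-0.0011 -0.1667]
frontR [0.5863 0.0447 0.046 ] [ 0.0398 -0.0388]
frontL [0.504  0.0603 0.046 ] [-0.0439 -0.0419]
stopR [0.6143 0.2278 0.055 ] [0.0262 0.1459]
stopL [0.5582 0.2404 0.055 ] [-0.0314  0.1457]
stopper [0.5381 0.0191 0.146 ] [-0.0015 -0.0745]
plateT [ 0.5509 -0.0545  0.086 ] [ 0.0275 -0.1433]
plateB [ 0.4921 -0.0417  0.086 ] [-0.0327 -0.1441]
[ 2.23601505e-01  9.74680649e-01 -1.31483785e-16] [ 0.97468065 -0.22360151  0.        ]
[[383.52628295 247.79297867]]
```

The geometry is consistent: rail 422 × 100 mm, button 166.7 mm behind the rail centre, front at −0.040, stop face at +0.146. The travel measures about 0.186, so it must be 0.19. I'll fly over the button with the fingers shut and tool y across the rail (yaw +51.4°).

Request:
drive_tool(
  deltas=[
    {"hand":0,"offset":[2.2,5.3,-0.5],"angular":[0,0,6]},
    {"hand":0,"offset":[4.4,10.6,-1],"angular":[0,0,13]},
    {"hand":0,"offset":[6.6,15.9,-1.5],"angular":[0,0,20]},
    {"hand":0,"offset":[8.8,21.2,-2],"angular":[0,0,27]},
    {"hand":0,"offset":[11,26.5,-3],"angular":[0,0,34]},
    {"hand":0,"offset":[13.2,31.8,-4],"angular":[0,0,40]},
    {"hand":0,"offset":[15.4,37.1,-5],"angular":[0,0,46]},
    {"hand":0,"offset":[17.6,42.4,-6],"angular":[0,0,51.4]},
  ],
  force=40,
)

```text
time: 1.15
tool_pos: [0.4692, -0.1824, 0.171]
tcp_rot: [2.453, 1.962, 0.0]
wrist_force: [0.6, 0.1, -0.4]
width: 0.003
```

Request:
drive_tool(
  deltas=[
    {"hand":0,"offset":[1.5,4,-0.5],"angular":[0,0,0]},
    {"hand":0,"offset":[3,8,-1],"angular":[0,0,0]},
    {"hand":0,"offset":[5,11.8,-2],"angular":[0,0,0]},
    {"hand":0,"offset":[5,11.8,-5],"angular":[0,0,0]},
    {"hand":0,"offset":[5,11.8,-7],"angular":[0,0,0]},
    {"hand":0,"offset":[5,11.8,-7],"angular":[0,0,0]},
    {"hand":0,"offset":[5,11.8,-7],"angular":[0,0,0]},
  ],
)

```text
time: 2.02
tool_pos: [0.5193, -0.0663, 0.1019]
tcp_rot: [2.456, 1.958, 0.001]
wrist_force: [-0.2, 0.0, -0.1]
width: 0.002
```

```bash
python3 - <<'E'
from h import *
import pickle
cs={n:bot.read_camera(n) for n in("wrist","top","scene")}
pickle.dump(cs,open("c1.pkl","wb"))
s=bot.read_state();print(s["time"],s["tool_pos"],s["tcp_rot"],s["wrist_force"],s["width"])
T=cv2.Rodrigues(s["tcp_rot"])[0];print(T.round(3))
a=cv2.resize(cs["wrist"]["frame"],(533,400));g=cs["scene"]["frame"][100:260,150:370]
b=cv2.resize(g,None,fx=2.4,fy=2.4,interpolation=cv2.INTER_CUBIC)
b=b[:, :].copy(); b=cv2.resize(g,(440,320),interpolation=cv2.INTER_CUBIC)
cv2.imwrite("pics/w1.png",a);cv2.imwrite("pics/s1.png",cv2.resize(g,(770,560),interpolation=cv2.INTER_CUBIC))
E
```

```text
2.175 [ 0.51981888 -0.06652747  0.10258216] [2.45569897e+00 1.95658248e+00 2.40667120e-03] [ 0.16724141 -0.07478214  0.18782617] -0.0004420504918154716
[[ 0.223  0.975  0.002]
 [ 0.975 -0.223 -0.   ]
 [ 0.     0.002 -1.   ]]
```

View pics/w1.png

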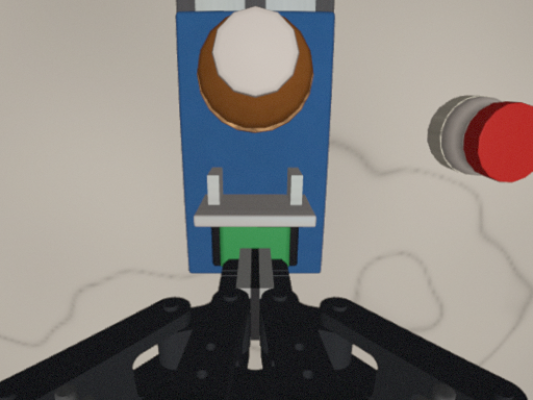

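View pics/s1.png

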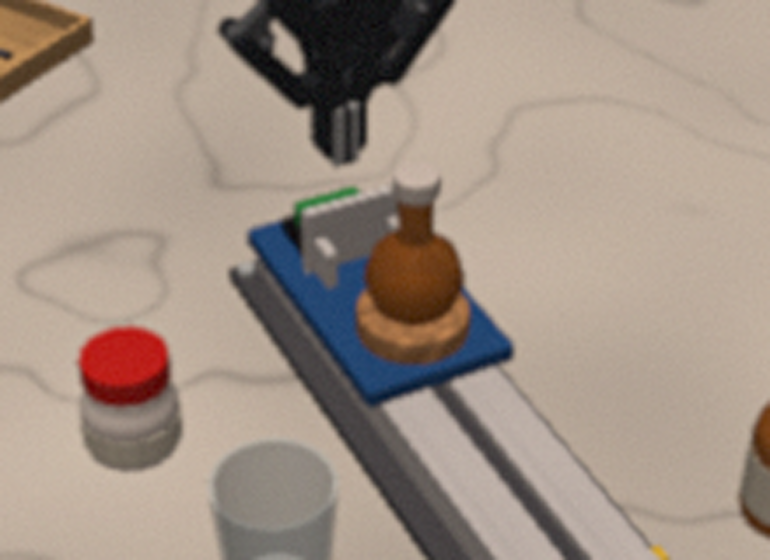

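The wrist view shows the shut fingers (column 255) laterally centred on the button and plate. The plate's near upper edge runs from (195,218) to (315,218), and the tool is square to the rail. In the scene view the tips are above the button and the flask is clear. I'll check the plate edge from this close view.

```bash
python3 - <<'E'
from h import *
import pickle
c=pickle.load(open("c1.pkl","rb"))["wrist"]
y=np.array([.2236,.9747,0]);x=np.array([.9747,-.2236,0]);B=np.array([.5179,-.0708,0])
for u,v,z in[(195,217,.086),(315,217,.086),(218,258,.066),(292,258,.066),(255,8,.146),(255,95,.146),(177,12,.046),(334,12,.046)]:
    P=atz(c,(u*512/533,v*.96),z); print(np.round(P,4),"x %.4f y %.4f"%((P-B)@x,(P-B)@y))
P=np.array([.5198,-.0665,0]);print((P-B)@x,(P-B)@y)
E
```

```text
[ 0.4966 -0.0408  0.086 ] x -0.0275 y 0.0245
[ 0.553  -0.0537  0.086 ] x 0.0304 y 0.0245
[ 0.4975 -0.0733  0.066 ] x -0.0194 y -0.0070
[ 0.5382 -0.0826  0.066 ] x 0.0224 y -0.0069
[0.5421 0.0287 0.146 ] x 0.0014 y 0.1024
[0.5372 0.0072 0.146 ] x 0.0014 y 0.0804
[0.507  0.0595 0.046 ] x -0.0397 y 0.1246
[0.5878 0.0411 0.046 ] x 0.0431 y 0.1246
0.0008904500000000129 0.004616050000000001
```

The views agree within about 2 mm. The fingers sit 4.6 mm ahead of the button centre, with about 4 mm to the plate. Now I'll press.

Request:
drive_tool(
  deltas=[
    {"hand":0,"offset":[0,0,-2],"angular":[0,0,0]},
    {"hand":0,"offset":[0,0,-3.3],"angular":[0,0,0]},
    {"hand":0,"offset":[0,0,-3.7],"angular":[0,0,0]},
    {"hand":0,"offset":[0,0,-4.1],"angular":[0,0,0]},
    {"hand":0,"offset":[0,0,-4.3],"angular":[0,0,0]},
    {"hand":0,"offset":[0,0,-4.3],"angular":[0,0,0]},
  ],
)

```text
time: 2.92
tool_pos: [0.5186, -0.0662, 0.0587]
tcp_rot: [-2.456, -1.958, 0.001]
wrist_force: [-4.1, 0.6, 5.8]
width: 0.0
```

Request:
drive_tool(
  deltas=[
    {"hand":0,"offset":[0,0,-0.1],"angular":[0,0,0]},
    {"hand":0,"offset":[0,0,-0.2],"angular":[0,0,0]},
    {"hand":0,"offset":[0,0,-0.2],"angular":[0,0,0]},
  ],
)

```text
time: 3.3
tool_pos: [0.5187, -0.0662, 0.0579]
tcp_rot: [-2.456, -1.958, 0.001]
wrist_force: [-6.2, -0.2, 12.3]
width: -0.002
```

The button bottomed at z = 0.058 with 12 N. I'll press a little harder and push along the rail (0.2236, 0.9747).

Request:
drive_tool(
  deltas=[
    {"hand":0,"offset":[0,0,-0.1],"angular":[0,0,0]},
    {"hand":0,"offset":[0.04,0.19,-0.15],"angular":[0,0,0]},
    {"hand":0,"offset":[0.13,0.58,-0.15],"angular":[0,0,0]},
    {"hand":0,"offset":[0.27,1.17,-0.15],"angular":[0,0,0]},
    {"hand":0,"offset":[0.45,1.95,-0.15],"angular":[0,0,0]},
    {"hand":0,"offset":[0.63,2.73,-0.15],"angular":[0,0,0]},
    {"hand":0,"offset":[0.8,3.51,-0.15],"angular":[0,0,0]},
    {"hand":0,"offset":[0.89,3.9,-0.15],"angular":[0,0,0]},
  ],
)

```text
time: 4.3
tool_pos: [0.528, -0.0268, 0.0578]
tcp_rot: [-2.456, -1.959, 0.0]
wrist_force: [-9.8, 0.0, 20.7]
width: 0.001
```

```bash
python3 - <<'E'
from h import *
c=bot.read_camera("wrist");s=bot.read_state();print(s["time"],s["tool_pos"],s["wrist_force"])
cv2.imwrite("pics/w2.png",cv2.resize(c["frame"],(533,400)))
E
```

```text
4.35 [ 0.5281459  -0.02641213  0.05780111] [-9.38290712  2.58312628 20.92974023]
```

View pics/w2.png

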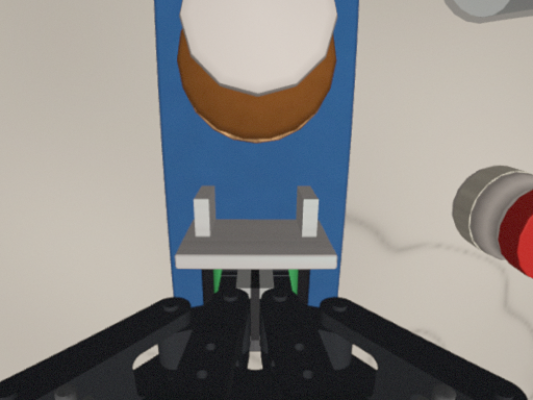

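The carriage travels with the fingertips and the button is still covered and down (z 0.0578, 21 N). Continuing.

Request:
drive_tool(
  deltas=[
    {"hand":0,"offset":[0.13,0.58,0],"angular":[0,0,0]},
    {"hand":0,"offset":[0.36,1.56,0],"angular":[0,0,0]},
    {"hand":0,"offset":[0.58,2.53,0],"angular":[0,0,0]},
    {"hand":0,"offset":[0.81,3.51,0],"angular":[0,0,0]},
    {"hand":0,"offset":[1.03,4.48,0],"angular":[0,0,0]},
    {"hand":0,"offset":[1.25,5.46,0],"angular":[0,0,0]},
    {"hand":0,"offset":[1.48,6.43,0],"angular":[0,0,0]},
    {"hand":0,"offset":[1.68,7.31,0],"angular":[0,0,0]},
  ],
)

```text
time: 5.35
tool_pos: [0.5449, 0.0465, 0.0578]
tcp_rot: [-2.456, -1.958, -0.0]
wrist_force: [-9.5, -0.4, 19.7]
width: -0.0
```

Request:
drive_tool(
  deltas=[
    {"hand":0,"offset":[0.16,0.68,0],"angular":[0,0,0]},
    {"hand":0,"offset":[0.36,1.56,0],"angular":[0,0,0]},
    {"hand":0,"offset":[0.58,2.53,0],"angular":[0,0,0]},
    {"hand":0,"offset":[0.81,3.51,0],"angular":[0,0,0]},
    {"hand":0,"offset":[1.03,4.48,0],"angular":[0,0,0]},
    {"hand":0,"offset":[1.18,5.17,0],"angular":[0,0,0]},
    {"hand":0,"offset":[1.3,5.65,0],"angular":[0,0,0]},
    {"hand":0,"offset":[1.34,5.85,0],"angular":[0,0,0]},
  ],
)

```text
time: 6.35
tool_pos: [0.5584, 0.1054, 0.0578]
tcp_rot: [-2.456, -1.958, -0.002]
wrist_force: [-8.8, 0.6, 17.9]
width: 0.002
```

Request:
drive_tool(
  deltas=[
    {"hand":0,"offset":[0.09,0.39,0],"angular":[0,0,0]},
    {"hand":0,"offset":[0.18,0.78,0],"angular":[0,0,0]},
    {"hand":0,"offset":[0.25,1.07,0],"angular":[0,0,0]},
    {"hand":0,"offset":[0.29,1.27,0],"angular":[0,0,0]},
    {"hand":0,"offset":[0.29,1.27,0],"angular":[0,0,0]},
  ],
)

```text
time: 6.98
tool_pos: [0.5614, 0.1182, 0.0578]
tcp_rot: [-2.456, -1.958, -0.002]
wrist_force: [-8.4, 1.7, 17.7]
width: 0.002
```

```bash
python3 - <<'E'
from h import *
import pickle
cs={n:bot.read_camera(n) for n in("wrist","scene","top")};s=bot.read_state();print(s["time"],s["tool_pos"],s["wrist_force"])
pickle.dump(cs,open("c3.pkl","wb"))
cv2.imwrite("pics/s3.png",cv2.resize(cs["scene"]["frame"][150:330,200:400],(667,600),interpolation=cv2.INTER_CUBIC))
E
```

```text
7.125 [0.56138974 0.11815951 0.05779815] [-8.42454621  0.096869   17.80139373]
```

View pics/s3.png

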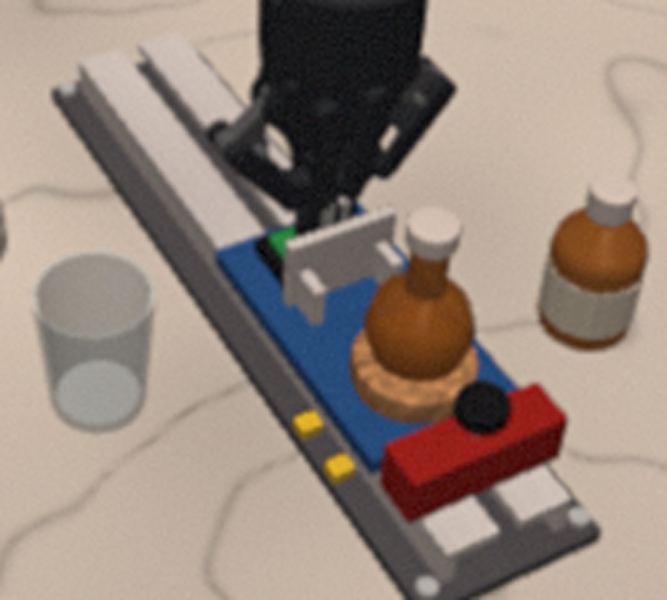

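The deck front is almost against the stop, and there is no axial force yet. I'll creep on until the force along the rail rises.

Request:
drive_tool(
  deltas=[
    {"hand":0,"offset":[0.04,0.19,0],"angular":[0,0,0]},
    {"hand":0,"offset":[0.07,0.29,0],"angular":[0,0,0]},
    {"hand":0,"offset":[0.09,0.39,0],"angular":[0,0,0]},
    {"hand":0,"offset":[0.09,0.39,0],"angular":[0,0,0]},
  ],
)

```text
time: 7.62
tool_pos: [0.5616, 0.1193, 0.0578]
tcp_rot: [2.454, 1.958, -0.004]
wrist_force: [-9.3, -8.7, 20.7]
width: 0.0
```

Request:
drive_tool(
  deltas=[
    {"hand":0,"offset":[0.02,0.1,0],"angular":[0,0,0]},
    {"hand":0,"offset":[0.04,0.2,0],"angular":[0,0,0]},
    {"hand":0,"offset":[0.04,0.2,0],"angular":[0,0,0]},
  ],
)

```text
time: 8.0
tool_pos: [0.5616, 0.1197, 0.0577]
tcp_rot: [2.452, 1.958, -0.008]
wrist_force: [-9.5, -13.8, 22.9]
width: 0.0
```

```bash
python3 - <<'E'
from h import *
import pickle
cs={n:bot.read_camera(n) for n in("wrist","scene","top")};s=bot.read_state();print(s["time"],s["tool_pos"],s["wrist_force"])
pickle.dump(cs,open("c4.pkl","wb"))
a=cv2.resize(cs["scene"]["frame"][215:305,260:400],(700,450),interpolation=cv2.INTER_CUBIC)
cv2.imwrite("pics/s4.png",a)
E
```

```text
8.15 [0.56166155 0.11966053 0.0577266 ] [-10.54188605 -13.6744647   22.20351212]
```

View pics/s4.png

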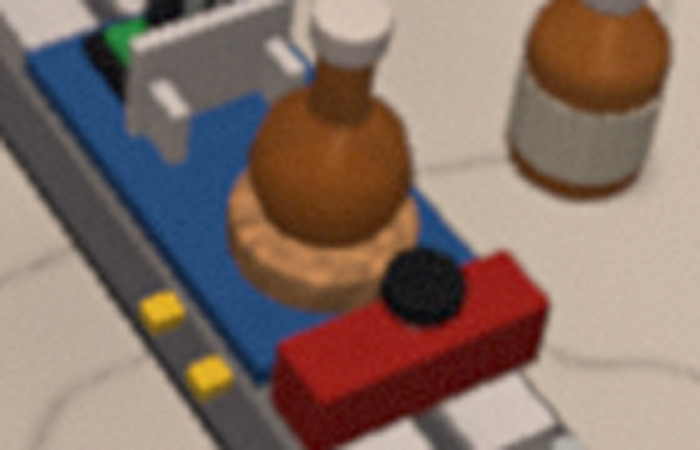

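The carriage is stalled against the stop (14 N along the rail, 190 mm travelled, deck front at the pad). I'll let the button up while still leaning gently forward, then back off a little and rise.

Request:
drive_tool(
  deltas=[
    {"hand":0,"offset":[0,0,0.3],"angular":[0,0,0]},
    {"hand":0,"offset":[0,0,0.6],"angular":[0,0,0]},
    {"hand":0,"offset":[0,0,0.9],"angular":[0,0,0]},
    {"hand":0,"offset":[0,0,1.2],"angular":[0,0,0]},
    {"hand":0,"offset":[0,0,1.5],"angular":[0,0,0]},
    {"hand":0,"offset":[0,0,1.5],"angular":[0,0,0]},
  ],
)

```text
time: 8.9
tool_pos: [0.5611, 0.1213, 0.0688]
tcp_rot: [2.456, 1.958, -0.006]
wrist_force: [-1.3, -5.9, -0.4]
width: 0.002
```

Request:
drive_tool(
  deltas=[
    {"hand":0,"offset":[-0.1,-0.5,0.2],"angular":[0,0,0]},
    {"hand":0,"offset":[-0.2,-1.0,0.5],"angular":[0,0,0]},
    {"hand":0,"offset":[-0.4,-2.0,3],"angular":[0,0,0]},
    {"hand":0,"offset":[-0.9,-4.0,8],"angular":[0,0,0]},
    {"hand":0,"offset":[-2,-9,11],"angular":[0,0,0]},
    {"hand":0,"offset":[-3,-14,13],"angular":[0,0,0]},
    {"hand":0,"offset":[-4,-19,15],"angular":[0,0,0]},
    {"hand":0,"offset":[-4,-19,15],"angular":[0,0,0]},
  ],
)

```text
time: 9.9
tool_pos: [0.5233, -0.0702, 0.2228]
tcp_rot: [2.457, 1.949, 0.005]
wrist_force: [0.2, 0.7, 0.6]
width: 0.001
```

```bash
python3 - <<'E'
from h import *
import pickle
cs={n:bot.read_camera(n) for n in("scene","top")};s=bot.read_state();print(s["time"],s["tool_pos"],s["wrist_force"])
pickle.dump(cs,open("c5.pkl","wb"))
a=cv2.resize(cs["top"]["frame"][130:285,125:345],(792,558),interpolation=cv2.INTER_CUBIC)
b=cv2.resize(cs["scene"]["frame"][150:330,200:400],(667,600),interpolation=cv2.INTER_CUBIC)
cv2.imwrite("pics/t5.png",a);cv2.imwrite("pics/s5.png",b)
E
```

```text
10.0 [ 0.52242659 -0.06719245  0.22036311] [-0.45813248  1.00057879 -0.35844533]
```

View pics/t5.png

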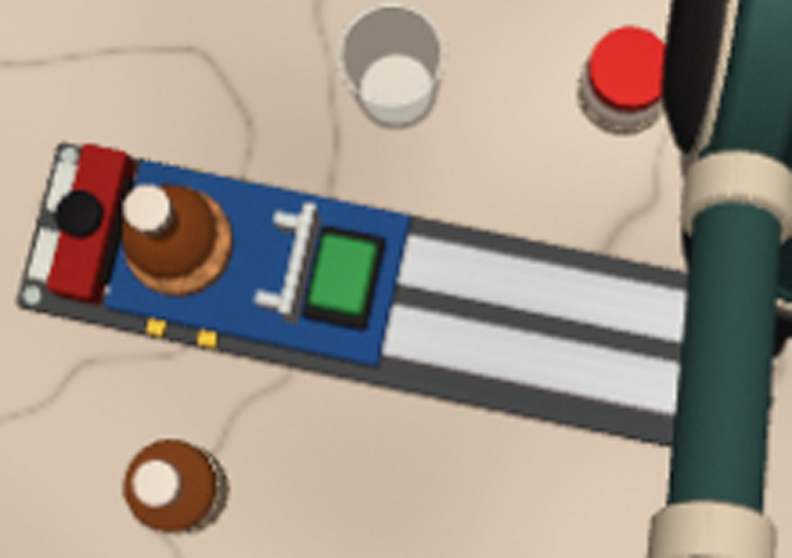

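View pics/s5.png

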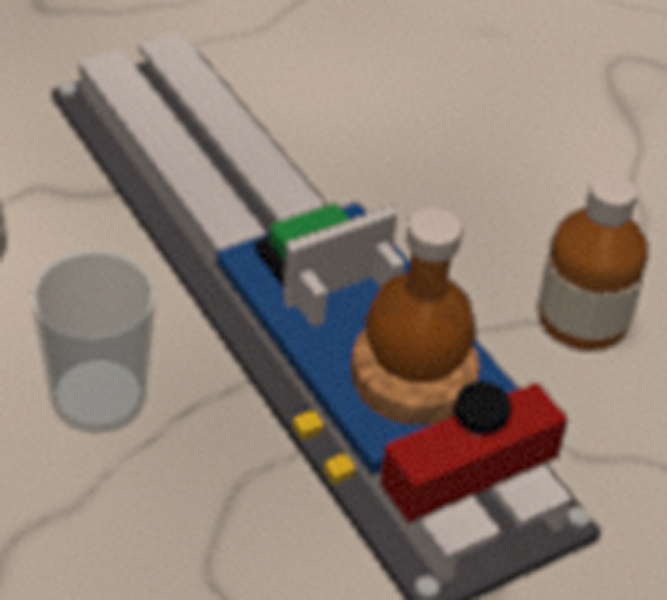

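The top view shows the deck front against the pad and the button (345,273) green and up. In the scene view the button stands proud of its housing, and the bottle, beaker and flask look undisturbed. One numeric check of the travel, then I'll hand in.

```bash
python3 - <<'E'
from h import *
import pickle
c=pickle.load(open("c5.pkl","rb"))["top"]
B=np.mean([atz(c,(125+(u+.5)/3.6-.5,130+(v+.5)/3.6-.5),.066) for u,v in[(325,230),(381,237),(366,318),(309,306)]],0)
d=B-np.array([.5179,-.0708,.066]);print(B,d@[.2236,.9747,0],d@[.9747,-.2236,0])
s=bot.read_state();print(s["joint_vel"].round(3))
print(bot.finish_job())
E
```

```text
[0.56046563 0.11195169 0.066     ] 0.18764574762322891 0.0006254456791985399
[ 0.031  0.018  0.018  0.001  0.002 -0.001]
the job is handed in; nothing more can be done
None
```

I pressed the green button fully down, pushed the carriage against the red end stop, let the button spring up and moved clear. The job is handed in, at about 10 s of the 43 s allowed.

- **Pressing:** the button bottomed at z ≈ 0.058 m, and I held it there with 18–23 N during the whole push.
- **Pushing:** the carriage stalled after about 190 mm of tool travel, with about 14 N along the rail against the stop. I then let the button up while still leaning lightly forward, backed off and rose.
- **Last checks:** the pictures show the deck front against the stop pad and the button up. The flask, bottle and beaker look undisturbed. The wrist force read about zero.
- **Disagreement:** the last camera measurement gave 187.6 mm of travel, not 190 mm. That 2.4 mm difference is slightly over the 2 mm calibration tolerance, and I put it down to camera error because contact showed in the force.
- **Not fully checked:** I did not test the lock by pulling the carriage back. The arm hid part of the jar in the last top view, but no move went near it.

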